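# Load the culture-dish carrier and lock its bar

### The arm

A 6-joint arm with a two-finger parallel gripper is mounted at the origin on a cart in front of the work surface, level with it; the furniture and walls round the work are solid. World frame = base frame: x ahead of the robot, y to its left, z up, the work surface at z = 0. Lengths are in m, angles in rad, forces in N, time in s.
With the tool pointing down it reaches from about 0.3 to 0.75 m from the base axis. Payload 8.5 kg.
Tool frame: the origin (TCP) lies midway between the tips of the shut fingers; the grasp point (between the pads) lies 19 mm behind it (env.hold_point_z is the distance from the TCP to the grasp point, in m); z points along the fingers, y is the line along which they close (so a half turn about z gives the same grasp; the last joint's range is limited). The gripper opens to 85 mm and grips with 20 to 120 N. Pads are 22 mm wide; open, the fingers measure 114 mm over their backs; the gripper's body (76 mm by 85 mm) begins 54 mm behind the grasp point. The pads swing forward as they close: fully open they stand 13 mm farther back than shut.
Start: joints at [0.953, 0.381, 1.297, -0, 1.464, -0.215], TCP at [0.216, 0.506, 0.231] pointing down, gripper open.
Joint ranges: [-3.11, 3.11], [-0.89, 2.33], [0.22, 2.48], [-1.42, 4.56], [0.17, 2.85], [-2.88, 2.88]. Speed limits (rad/s): [2.39, 2.39, 3.14, 3.14, 3.14, 3.14].

### API

Orientations are given as a rotation vector (axis times angle).
In Python, from rig import env, cams gives the robot as it stands (env), with the cameras (cams).
- The arm moves only by the shell command python3 steer.py 'ROWS' [OPENING] [FORCE]. ROWS is a JSON list of rows, 1 to 20 of them, each of 6 numbers: dx, dy, dz in m, then a rotation vector rx, ry, rz in rad; each row is the pose to reach, as a shift and turn from the pose commanded when the command began, along the tool's axes at that moment; what a row does not reach only later rows make up. A row lasts 1/8 s, in which the tool goes at most 0.0625 m and 0.188 rad, less where a joint would pass 70% of its speed; a pose out of reach is approached as far as the arm can. OPENING is the finger opening in m, set as the command begins (- or left out keeps the last). The fingers move at their own pace and stop on an object; FORCE is the grip in N (left out, the last holds). Time passes only in rows, so rows that do not move let the fingers close. It prints the time, the measured TCP pose, the force, the opening and the grip force at its end.
- env.get_obs(): the state, without advancing time (a new reading comes with each control period).
- cams.grab_frame(name): name is "side" or "top" or "wrist"; returns a dict with "pixels" (400x640x3 uint8, red, green, blue), "fx", "fy", "cx", "cy" (pixels), "origin" and "attitude" of the camera in the world; the wrist camera has in their place "hand_eye" (4x4, takes a point from camera to tool coordinates, whose origin is the TCP and whose axes are the flange's). Camera axes: x right, y down, z forward; pixel columns grow to the right and rows downward; lengths in m; the calibration is good to about 2 mm. The wrist camera is an equidistant fisheye: a pixel r from the principal point sees the ray r / f radians off the axis. A picture is of the moment at which its call begins: read the wrist's pose just before it. There is no depth.
- env.hand_in(): hands the job in; it is judged then, once.
The state is a dict: "time_s": time; "qpos": joint angles; "qd": joint speeds; "effort": joint torques, N m; "eef_pos": TCP position; "tcp_rot": TCP orientation; "wrist_force": force on the tool from outside, world axes, zero at the start; "wrist_torque": the same for the moment, N m; "width": finger opening in m; "grip_force": force on a finger pad.
Only numpy, scipy, OpenCV 4.12 (cv2) and the standard library are available. Lean on these libraries where they do the work, as an engineer would, in place of code of your own. Each camera call takes 0.05 s, during which the arm holds its last target. There are 200 camera calls.

### The job

Get the culture-dish carrier ready to go to the incubator: lift its retaining bar straight up out of the two U brackets, both ends together and level, and lay it aside; lay the loose culture dish on the two dishes between the guide rods, then the flat steel ring on top of the three dishes, and lower the bar back fully into both brackets. Keep the dishes upright, set things down gently rather than dropping them, and leave the other things on the bench where they are.

Things in the scene. Friction and masses are not known exactly. Their poses are not given: they have to be found in the camera images.
- carrier: Dish carrier, heavy, fixed to the bench. Origin at the centre of its underside, on the bench; z up, y along the retaining bar, x across it. Aluminium base plate 84 (x) by 180 (y) mm, top at z = 10 mm. On it four steel guide rods round the middle and a steel U bracket near each end in y (see column_floor, bracket_a, bracket_b). Nothing stands beside the rods towards +-x.
- column_floor (a point): Centre of the floor between the guide rods, on the base plate (carrier frame 0, 0, 10 mm). The rods are 8 mm thick, centres at x = +-25.5, y = +-25.5 mm of the carrier, full thickness up to 80 mm above the bench, then pointed to 88 mm. They leave a round space of 64 mm for 60 mm discs; between neighbouring rods it is open 43 mm wide, for fingers.
- bracket_a (a point): Middle of the slot floor of the U bracket at y = +70 mm of the carrier, 70 mm above the bench. The bracket is a plate 46 mm wide (x) and 7 mm thick (y); its open-topped slot is 18 mm wide (x), with flared lips up to 93 mm above the bench.
- bracket_b (a point): The same for the like bracket at y = -70 mm of the carrier.
- bar: Retaining bar, about 0.35 kg, steel, 14 mm wide (x), 16 mm high (z), 172 mm long (y). Origin at the middle of its underside, z up. Black hand grip on its middle, 16 mm wide (x), 52 mm long (y), from z = 16 to 40 mm, to be taken from above. In the brackets its underside is 70 mm above the bench, its y along the carrier's y, either way round.
- bar_end_a (a point): Point on the bar's underside at y = +70 mm of the bar, where it lies in a bracket. Farther out, centred at y = +80.5 mm and at half the bar's height, is a square steel collar 30 by 30 mm, 7 mm thick. The collars stay outside the brackets with 3.5 mm of play, so the bar comes out only upwards.
- bar_end_b (a point): The same at y = -70 mm, with a like collar at -80.5 mm. The collars reach 7 mm below the bar's underside: laid on the bench, the bar stands upright on them with its origin at z = 7 mm.
- dish: The loose culture dish on the bench: clear lidded plastic dish with a brown filling, 60 mm diameter, 15 mm high, 35 g. Origin at the centre of its underside, z up.
- dish_low: The lower of two like dishes that already lie between the guide rods; origin at the centre of its underside, 10 mm above the bench.
- dish_mid: The upper of the two dishes between the guide rods; its underside lies 25 mm and its top 40 mm above the bench, so that the loose dish comes to lie with its underside at 40 mm and the ring with its underside at 55 mm.
- ring: The flat steel hold-down ring on the bench: 60 mm outer and 24 mm inner diameter, 12 mm thick, 0.18 kg. Origin at the centre of its underside, z up.
- cup: Bystander close to the loose dish: lidded sample cup, 58 mm diameter, 62 mm high; origin at the centre of its underside.
- stain_bottle: Bystander close to the ring: brown bottle, 47 mm diameter, 105 mm high; origin at the centre of its underside.
- timer: Bystander: bench timer, 60 (x) by 64 (y) mm, 17 mm high, lying behind the carrier; origin at the centre of its underside.
- pen: Bystander: pen, 11 (x) by 138 (y) mm, 14 mm high, in front of the carrier and mostly along the bench's front edge, which lies at x = 0.325 m; its body's y axis runs along it; origin at the centre of its underside.
- masking_tape: Bystander: roll of masking tape lying flat, 96 mm diameter, 25 mm high, at the left; origin at the centre of its underside.
- buffer_bottle: Bystander: small white bottle, 33 mm diameter, 60 mm high, behind the work; origin at the centre of its underside. Behind x = 0.6 m stand further fixed things, and to the right of y = -0.03 m a fixed tall microscope.
- tape_roll: Bystander: small roll of white tape lying flat, 48 mm diameter, 19 mm high, left in front of the carrier; origin at the centre of its underside.
- slide_box: Fixed bystander: flat green slide box, 92 (x) by 98 (y) mm, 33 mm high, behind the work to the left; origin at the centre of its underside.

How it is judged:
On the way, in this order (a step that is already met when the one before it is completed fails the run):
1. the bar is lifted level, clear of both brackets (z of each of bar_end_a, bar_end_b in the frame of carrier above 0.093 m and angle between bar's own z axis and vertical below 0.15 rad), for 0.1 s.
2. the loose dish lies flat on the two dishes between the rods (horizontal distance between dish and column_floor below 0.006 m and z of dish in the frame of carrier between 0.037 and 0.0435 m and angle between dish's own z axis and vertical below 0.08 rad), for 0.2 s.
3. the ring lies flat on the three dishes between the rods (all of step 2 and horizontal distance between ring and column_floor below 0.006 m and z of ring in the frame of carrier between 0.052 and 0.0585 m and angle between ring's own z axis and vertical below 0.08 rad), for 0.2 s.
At the end, for the whole second after the job is handed in: Between the guide rods lie, flat and within 6 mm of the axis, the two first dishes, the loose dish on them (underside at 40 mm, +-3 mm) and the ring on top (55 mm, +-3 mm); the bar lies upright and fully down in both brackets (underside at 70 mm at both ends, -2.5, +3 mm); all at rest (all of step 3 and horizontal distance between each of dish_low, dish_mid and column_floor below 0.006 m and z of dish_low in the frame of carrier between 0.007 and 0.0135 m and angle between each of dish_low, dish_mid's own z axis and vertical below 0.08 rad and z of dish_mid in the frame of carrier between 0.022 and 0.0285 m and z of bar_end_a in the frame of carrier between 0.0675 and 0.073 m and z of bar_end_b in the frame of carrier between 0.0675 and 0.073 m and angle between the y axis of bar and the y axis of carrier, either way round below 0.08 rad and x of bar in the frame of carrier between -0.006 and 0.006 m and y of bar in the frame of carrier between -0.007 and 0.007 m and angle between bar's own z axis and vertical below 0.1 rad and linear speed of each of bar, ring, dish below 0.02 m/s); the robot touches nothing.
It fails at once if the bar is tilted more than 0.2 rad while it is in or just over the brackets (one end pulled out first) (angle between bar's own z axis and vertical above 0.2 rad and horizontal distance between bar and column_floor below 0.06 m and z of bar in the frame of carrier below 0.105 m).
It fails at once if a culture dish is tipped by more than 0.7 rad (angle between any of dish, dish_low, dish_mid's own z axis and vertical above 0.7 rad).
It fails at once if the dish, the ring or the bar is dropped (falls free faster than 0.8 m/s, from about 3 cm) ((linear speed of dish above 0.8 m/s and contact force between dish and the fingers below 0.05 N) or (linear speed of ring above 0.8 m/s and contact force between ring and the fingers below 0.05 N) or (linear speed of bar above 0.8 m/s and contact force between bar and the fingers below 0.05 N)).
It fails at once if a bystander (cup, stain bottle, timer, pen, masking tape, tape roll, buffer bottle) is moved by more than 20 mm (distance of any of cup, stain_bottle, timer, pen, masking_tape, buffer_bottle, tape_roll from where it was at the start of the episode above 0.02 m).
It also fails if it takes over 72 s, if anything falls off the work surface, if the arm or the gripper's body presses on something with over 40 N, if the wrist force passes 120 N, or if a joint passes its speed limit or range.

## Working session

There is one attempt and no reset: what is moved stays moved. The work goes in short steps, Python scripts to look and compute and a shell command to move; the robot and the scene stay as the last step left them, time stands still between calls to the robot, and variables do not carry over. Pictures are saved under pics/ and viewed, at most 10 in all, crops included, and the job is handed in when it is done.

```bash
ls; mkdir -p pics; python3 - <<'E'
from rig import env, cams
import cv2
for n in("top","side"):
    f=cams.grab_frame(n); cv2.imwrite(f"pics/{n}0.png",f["pixels"][:,:,::-1])
    print(n,{k:v for k,v in f.items() if k!="pixels"})
o=env.get_obs();print(o)
print(env.hold_point_z)
E
```

```text
pics
rig.py
steer.py
top {'fx': 398.9147137701685, 'fy': 398.9147137701685, 'cx': 318.3086811154047, 'cy': 194.3207536733569, 'origin': array([0.33273669, 0.3334056 , 1.15202406]), 'attitude': array([-2.15087483,  2.15646444, -0.15311113])}
side {'fx': 388.93799886670257, 'fy': 388.93799886670257, 'cx': 322.3814016347542, 'cy': 207.8893777444505, 'origin': array([ 0.19602563, -0.27063603,  0.60585512]), 'attitude': array([-2.21347281,  0.54976051, -0.26990231])}
{'time_s': 0.1, 'qpos': array([ 9.52681525e-01,  3.81153126e-01,  1.29814399e+00, -4.31546610e-05,
        1.46357167e+00, -2.15303204e-01]), 'qd': array([ 3.59776504e-05, -1.71124250e-03, -2.43409266e-03,  2.58358464e-04,
       -5.41407327e-05,  5.10095240e-04]), 'effort': array([ 3.90916641e-03, -4.49217510e+01, -2.31660104e+01, -1.49932562e-04,
        3.60910431e-03,  3.56184138e-06]), 'eef_pos': array([0.21547087, 0.50576679, 0.23077417]), 'tcp_rot': array([-6.28363165e-01, -3.07762279e+00,  1.85999024e-03]), 'wrist_force': array([-0.52587191,  0.54426017, -0.6687709 ]), 'wrist_torque': array([-0.01333915, -0.04611007,  0.03024981]), 'grip_force': 0.0, 'width': 0.08556904833009617}
0.0187
```

View pics/top0.png

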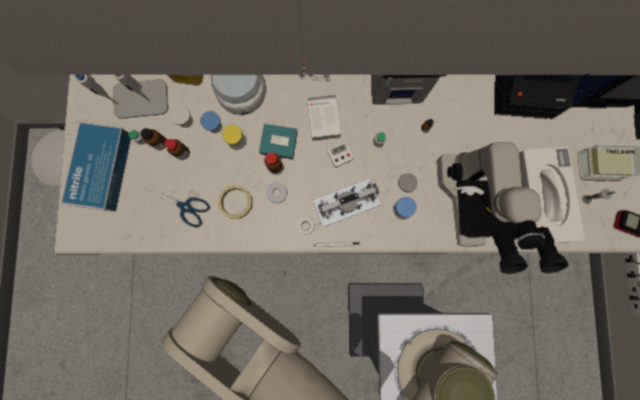

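View pics/side0.png

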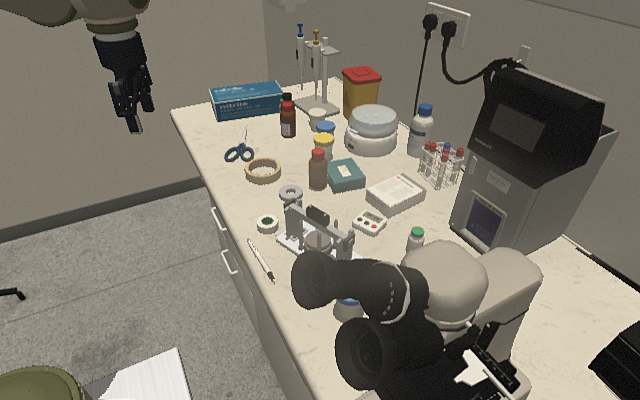

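The top view shows the carrier at (347,202), ring (277,192), loose dish (408,183), cup with blue lid (405,207), stain bottle (273,162), pen (337,244), timer (341,154) and tape roll (307,226). Enlarging.

```bash
python3 - <<'E'
import cv2
i=cv2.imread("pics/top0.png")[140:255,260:425]
cv2.imwrite("pics/top0c.png",cv2.resize(i,(792,552),interpolation=cv2.INTER_CUBIC))
E
cat > h.py <<'E'
import numpy as np,cv2
from rig import env, cams
from scipy.spatial.transform import Rotation as R
def ray(f,u,v):
    d=np.array([(u-f["cx"])/f["fx"],(v-f["cy"])/f["fy"],1.])
    return R.from_rotvec(f["attitude"]).apply(d)
def at(f,u,v,z):
    d=ray(f,u,v);o=np.array(f["origin"]);return o+d*(z-o[2])/d[2]
def wrist(name=None):
    o=env.get_obs();f=cams.grab_frame("wrist")
    T=np.eye(4);T[:3,:3]=R.from_rotvec(o["tcp_rot"]).as_matrix();T[:3,3]=o["eef_pos"]
    f["T"]=T@np.array(f["hand_eye"])
    if name:
        cv2.imwrite(f"pics/{name}.png",f["pixels"][:,:,::-1]);f2={k:f[k] for k in("fx","fy","cx","cy","T")};np.save(f"pics/{name}.npy",f2,allow_pickle=True)
    return f
def wload(name): return np.load(f"pics/{name}.npy",allow_pickle=True).item()
def wat(f,u,v,z):
    a=np.array([(u-f["cx"])/f["fx"],(v-f["cy"])/f["fy"]]);r=np.linalg.norm(a)
    d=np.r_[a/max(r,1e-9)*np.sin(r),np.cos(r)];d=f["T"][:3,:3]@d;o=f["T"][:3,3]
    return o+d*(z-o[2])/d[2]
def wpix(f,p):
    c=np.linalg.inv(f["T"])@np.r_[p,1];th=np.arctan2(np.linalg.norm(c[:2]),c[2]);a=c[:2]/np.linalg.norm(c[:2])*th
    return f["cx"]+f["fx"]*a[0],f["cy"]+f["fy"]*a[1]
def plan(p,yaw=None):
    """shift in tool axes to reach TCP p, tool down; yaw = world angle of tool y axis (mod pi)"""
    o=env.get_obs();M=R.from_rotvec(o["tcp_rot"]);
    s=M.inv().apply(np.array(p)-o["eef_pos"])
    y=M.as_matrix()[:,1];cur=np.arctan2(y[1],y[0])
    print("tcp",o["eef_pos"].round(4),"yaw",round(np.degrees(cur),2),"z",M.as_matrix()[:,2].round(4))
    print("shift",s.round(4))
    if yaw is not None:
        d=(yaw-cur+np.pi/2)%np.pi-np.pi/2
        for k in (d,d-np.sign(d)*np.pi):
            # target: exactly down
            yy=cur+k;Y=np.array([np.cos(yy),np.sin(yy),0]);Z=np.array([0,0,-1.]);X=np.cross(Y,Z)
            print("rot",(M.inv()*R.from_matrix(np.c_[X,Y,Z])).as_rotvec().round(3),"n",round(abs(k)/.188,1))
E
```

```text
(no output)
```

View pics/top0c.png

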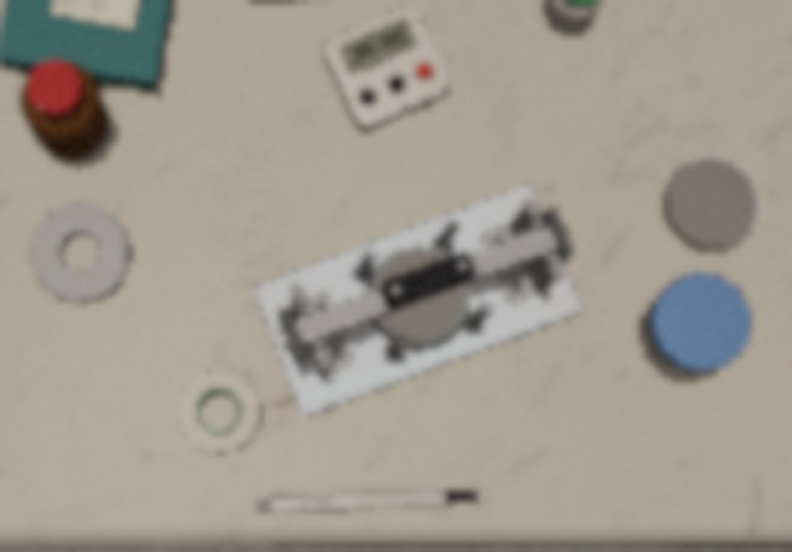

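The crop shows plate corners (258,288), (530,183), (583,308), (307,415), ring centre (80,252), dish (709,205), cup lid (702,322) and the grip running from (385,290) to (472,268).

```bash
python3 - <<'E'
from h import *
f=cams.grab_frame("top")
g=lambda u,v,z:at(f,260+(u+.5)/4.8-.5,140+(v+.5)/4.8-.5,z)
c=[g(*p,.010) for p in((258,288),(530,183),(583,308),(307,415))]
C=sum(c)/4;d=(c[0]-c[1])+(c[3]-c[2]);print("carrier",C.round(4),np.degrees(np.arctan2(d[1],d[0])),np.linalg.norm(d)/2,np.linalg.norm(c[0]-c[3]))
for n,u,v,z in(("dish",709,205,.015),("ring",80,252,.012),("cup",702,322,.062),("stain",55,88,.105),("timer",387,70,.017),("tape",221,411,.019),("pen",370,500,.014),("gripA",385,290,.11),("gripB",472,268,.11),("barA",300,330,.086),("barB",560,240,.086),("buf",575,0,.06)):print(n,g(u,v,z).round(4))
E
python3 - <<'E'
from h import *
plan((0.466,0.2455,0.23),np.radians(21))
E
```

```text
tcp [0.2155 0.5058 0.2309] yaw 66.92 z [-6.e-04 -9.e-04 -1.e+00]
shift [-0.3325 -0.1413  0.0009]
rot [-0.001  0.     0.801] n 4.3
rot [-0.00e+00 -1.00e-03 -2.34e+00] n 12.4
```

```bash
T='[-0.3325,-0.1413,0.001,-0.001,0,0.801]'; echo skip >/dev/null; python3 steer.py '[[-0.055,-0.023,0,0,0,0.13],[-0.11,-0.047,0,0,0,0.27],[-0.166,-0.07,0,0,0,0.4],[-0.22,-0.094,0,0,0,0.53],[-0.28,-0.118,0,0,0,0.67],[-0.3325,-0.1413,0.001,-0.001,0,0.801],[-0.3325,-0.1413,0.001,-0.001,0,0.801],[-0.3325,-0.1413,0.001,-0.001,0,0.801],[-0.3325,-0.1413,0.001,-0.001,0,0.801]]' 0.085 40
python3 - <<'E'
from h import *
wrist("w1");plan((0.466,0.2455,0.079),np.radians(21))
E
```

```text
time_s: 1.27
eef_pos: [0.4652, 0.2466, 0.2304]
tcp_rot: [-1.776, -2.591, -0.002]
wrist_force: [0.1, 0.4, -0.2]
width: 0.0851
grip_force: 0.0
tcp [0.4653 0.2466 0.2305] yaw 21.16 z [ 7.e-04  8.e-04 -1.e+00]
shift [-1.400e-03  1.000e-04  1.515e-01]
rot [ 0.001 -0.     0.003] n 0.0
rot [ 1.000e-03  1.000e-03 -3.139e+00] n 16.7
```

View pics/w1.png

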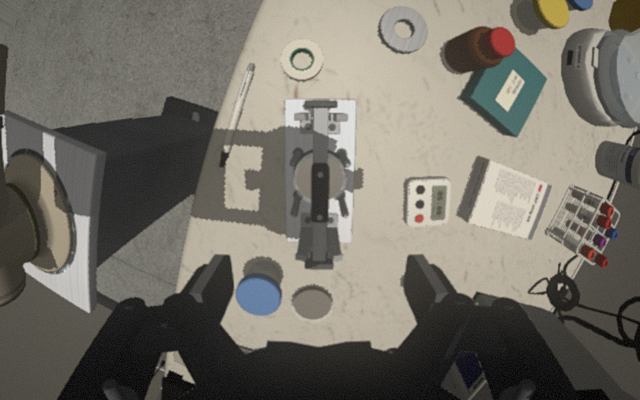

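The wrist view shows plate corners about (285,100), (355,99), (353,241) and (286,241), the grip spanning (320,164) to (319,221), ring centre (403,29) and dish (312,302).

```bash
python3 - <<'E'
from h import *
f=wload("w1");print(f["cx"],f["cy"],f["fx"],f["T"][:3,3])
C=np.mean([wat(f,*p,.01) for p in((285,100),(355,99),(353,241),(286,241))],0);print("carrier",C)
a,b=wat(f,320,164,.11),wat(f,319.5,221,.11);print(a,b,(a+b)/2,np.linalg.norm(a-b))
a,b=wat(f,321,101,.093),wat(f,318,268,.093);print(a,b,(a+b)/2,np.degrees(np.arctan2(*(a-b)[1::-1])),np.linalg.norm(a-b))
print("ring",wat(f,403,29,.012),"dish",wat(f,312,302,.015),"cup",wat(f,259,295,.062))
E
python3 - <<'E'
import cv2
i=cv2.imread("pics/w1.png")[80:330,220:400]
cv2.imwrite("pics/w1c.png",cv2.resize(i,None,fx=2.4,fy=2.4,interpolation=cv2.INTER_CUBIC))
E
```

```text
318.34590966885673 202.281318514668 309.70691628693146 [0.43873118 0.31742801 0.3729337 ]
carrier [0.46771925 0.24783802 0.01      ]
[0.4569028  0.27481673 0.11      ] [0.47540331 0.22603178 0.11      ] [0.46615306 0.25042426 0.11      ] 0.05217509213849446
[0.43810649 0.32593326 0.093     ] [0.49511455 0.17130925 0.093     ] [0.46661052 0.24862126 0.093     ] 110.23833867682019 0.1647983632143347
ring [0.49470862 0.44836449 0.012     ] dish [0.52294587 0.07606195 0.015     ] cup [0.44874458 0.09274444 0.062     ]
```

View pics/w1c.png

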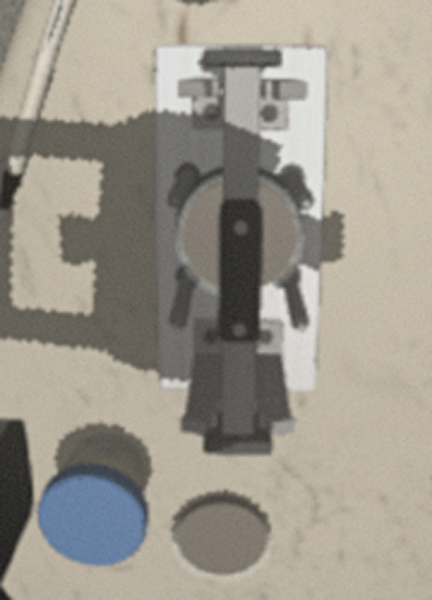

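The crop shows the bar running along column 240, with the grip from row 200 to 340 and collar outer edges at rows 48 and 452. The estimate is bar centre (0.4665, 0.2485) and yaw of about 20.6°.

```bash
python3 - <<'E'
from h import *
plan((0.4665,0.2485,0.078),np.radians(20.6))
E
```

```text
tcp [0.4653 0.2466 0.2305] yaw 21.16 z [ 7.e-04  8.e-04 -1.e+00]
shift [0.0012 0.0017 0.1525]
rot [ 0.001 -0.001  0.01 ] n 0.1
rot [ 1.000e-03  1.000e-03 -3.132e+00] n 16.7
```

```bash
python3 steer.py '[[0.0012,0.0017,0.045,0.001,0,0.01],[0.0012,0.0017,0.09,0.001,0,0.01],[0.0012,0.0017,0.125,0.001,0,0.01],[0.0012,0.0017,0.145,0.001,0,0.01],[0.0012,0.0017,0.1525,0.001,0,0.01],[0.0012,0.0017,0.1525,0.001,0,0.01]]'; python3 steer.py '[[0,0,0,0,0,0],[0,0,0,0,0,0],[0,0,0,0,0,0],[0,0,0,0,0,0],[0,0,0,0,0,0],[0,0,0,0,0,0],[0,0,0,0,0,0],[0,0,0,0,0,0]]' 0.0 70; python3 - <<'E'
from h import *
plan((0.4665,0.2485,0.125),np.radians(20.6))
E
```

```text
time_s: 2.08
eef_pos: [0.4672, 0.2479, 0.0781]
tcp_rot: [-1.79, -2.581, -0.0]
wrist_force: [0.6, 0.9, 0.9]
width: 0.0852
grip_force: 0.0
time_s: 3.08
eef_pos: [0.4674, 0.2475, 0.0781]
tcp_rot: [-1.792, -2.581, -0.001]
wrist_force: [-1.2, -0.7, 5.6]
width: 0.0153
grip_force: 68.6
tcp [0.4674 0.2475 0.0781] yaw 20.46 z [ 1.e-04  4.e-04 -1.e+00]
shift [ 0.0013 -0.0005 -0.0469]
rot [ 0.    -0.    -0.002] n 0.0
rot [-1.000e-03 -0.000e+00  3.139e+00] n 16.7
```

```bash
python3 steer.py '[[0,0,-0.008,0,0,0],[0,0,-0.02,0,0,0],[0,0,-0.035,0,0,0],[0,0,-0.055,0,0,0],[0,0,-0.08,0,0,0],[0,0,-0.1,0,0,0],[0,0,-0.1,0,0,0],[0,0,-0.1,0,0,0]]'; python3 - <<'E'
from h import *
C=np.array([.4675,.2475]);e=np.radians(20.6)
X=np.array([np.cos(e),np.sin(e)]);Y=np.array([-X[1],X[0]])
f=wrist("w2");p=C+.08*X+.03*Y
plan((*p,0.0155),None); print(p)
E
```

```text
time_s: 4.08
eef_pos: [0.4669, 0.2473, 0.1771]
tcp_rot: [-1.791, -2.579, 0.002]
wrist_force: [-0.1, -0.2, -4.4]
width: 0.015
grip_force: 68.5
tcp [0.4669 0.2473 0.1769] yaw 20.45 z [-2.1e-03 -2.0e-04 -1.0e+00]
shift [0.0301 0.0809 0.1613]
[0.53182951 0.30372912]
```

View pics/w2.png

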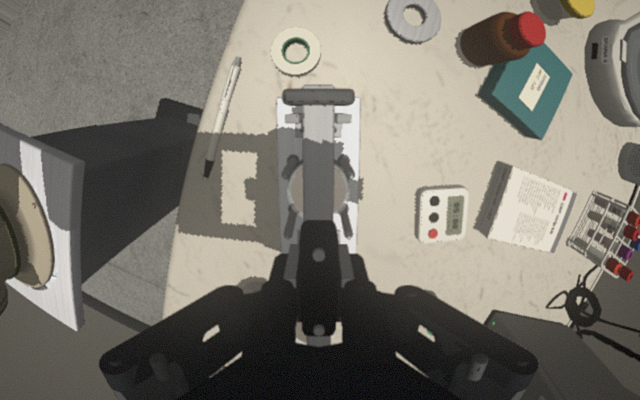

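The wrist view shows the bar held level and clear of the brackets, with the timer's near edge at column 417. I'll lay it behind the carrier.

```bash
python3 - <<'E'
from h import *
f=wload("w2");C=np.array([.4675,.2475]);e=np.radians(20.6)
X=np.array([np.cos(e),np.sin(e)]);Y=np.array([-X[1],X[0]])
for p in((418,190),(418,240),):q=wat(f,*p,.017)[:2]-C;print(q@X,q@Y)
for p in((279,98),(360,98),(357,250)):q=wat(f,*p,.01)[:2]-C;print(q@X,q@Y)
q=wat(f,412,18,.012)[:2];print(q)
E
python3 steer.py '[[0.015,0.04,0,0,0,0],[0.03,0.081,0.03,0,0,0],[0.03,0.081,0.08,0,0,0],[0.03,0.081,0.12,0,0,0],[0.03,0.081,0.145,0,0,0],[0.03,0.081,0.155,0,0,0],[0.03,0.081,0.159,0,0,0],[0.03,0.081,0.1605,0,0,0],[0.03,0.081,0.1612,0,0,0],[0.03,0.081,0.1612,0,0,0]]'
```

```text
0.10421176808178105 -0.003982939782217827
0.11019135512996164 -0.061098198799399976
-0.038641465718935564 0.08831726660659547
0.041308217652587034 0.088209505476812
0.04286042305870198 -0.0750197086318009
[0.49452815 0.44513169]
time_s: 5.38
eef_pos: [0.533, 0.304, 0.0172]
tcp_rot: [1.792, 2.58, 0.001]
wrist_force: [0.3, 0.4, -3.9]
width: 0.0144
grip_force: 69.3
```

```bash
python3 steer.py '[[0,0,0.001,0,0,0],[0,0,0.0015,0,0,0],[0,0,0.002,0,0,0],[0,0,0.002,0,0,0]]'
```

```text
time_s: 5.88
eef_pos: [0.5328, 0.3039, 0.0152]
tcp_rot: [-1.792, -2.58, -0.001]
wrist_force: [-2.8, -1.8, 4.9]
width: 0.0153
grip_force: 70.6
```

```bash
python3 steer.py '[[0,0,0,0,0,0],[0,0,0,0,0,0],[0,0,0,0,0,0],[0,0,0,0,0,0]]' 0.045; python3 steer.py '[[0,0,-0.01,0,0,0],[0,0,-0.03,0,0,0],[0,0,-0.06,0,0,0],[0,0,-0.11,0,0,0],[0,0,-0.16,0,0,0],[-0.035,-0.04,-0.18,0,0,0],[-0.065,-0.081,-0.18,0,0,0],[-0.065,-0.081,-0.18,0,0,0],[-0.065,-0.081,-0.18,0,0,0]]' 0.085; python3 - <<'E'
from h import *
wrist("w3")
i=cv2.imread("pics/w3.png")[60:360,180:500]
cv2.imwrite("pics/w3c.png",cv2.resize(i,None,fx=2,fy=2,interpolation=cv2.INTER_CUBIC))
E
```

```text
time_s: 6.38
eef_pos: [0.5368, 0.3049, 0.0167]
tcp_rot: [1.789, 2.575, 0.013]
wrist_force: [11.2, 3.1, 5.5]
width: 0.0448
grip_force: 0.0
time_s: 7.5
eef_pos: [0.4802, 0.2149, 0.1949]
tcp_rot: [1.792, 2.58, 0.002]
wrist_force: [0.3, -0.2, -0.0]
width: 0.085
grip_force: 0.0
```

View pics/w3c.png

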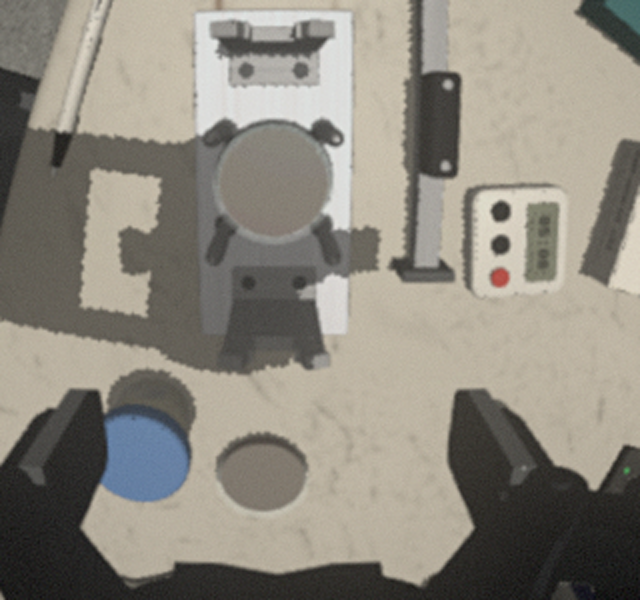

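The crop shows the open carrier: dish_mid top centred at (273,181), lid width 217–332, rod tips at about (208,138), (338,138), (214,260) and (332,260). The loose dish is at (262,474) and the cup lid at (145,455). The bar stands upright by the timer.

```bash
python3 - <<'E'
from h import *
f=wload("w3");g=lambda u,v,z:wat(f,180+(u+.5)/2-.5,60+(v+.5)/2-.5,z)
P=[g(*p,.086) for p in((208,138),(338,138),(214,260),(332,260))]
print("rods",np.mean(P,0),[np.linalg.norm(P[0]-P[1]),np.linalg.norm(P[2]-P[3]),np.linalg.norm(P[0]-P[2])],"dir",(P[0]-P[2]).round(4))
c=[g(*p,.01) for p in((195,10),(353,10),(347,334))]+[g(201,334,.01)]
print("plate",np.mean(c,0),np.degrees(np.arctan2(*(c[0]-c[3]+c[1]-c[2])[1::-1])),np.linalg.norm(c[1]-c[2]),np.linalg.norm(c[1]-c[0]))
print("mid",np.mean([g(215,181,.04),g(333,181,.04),g(273,122,.04),g(273,243,.04)],0))
m=[g(217,474,.013),g(308,474,.013),g(262,433,.013),g(262,516,.013)]
print("dish",np.mean(m,0),np.linalg.norm(m[0]-m[1]),np.linalg.norm(m[2]-m[3]))
print("cup",g(145,455,.062))
print(env.get_obs()["eef_pos"])
E
```

```text
rods [0.46732425 0.24742495 0.086     ] [np.float64(0.052548905169289103), np.float64(0.049661480804533434), np.float64(0.05119044186377197)] dir [-0.0192  0.0475  0.    ]
plate [0.46730769 0.24761572 0.01      ] 110.40972417379672 0.17866007136013623 0.0820907220656896
mid [0.46688135 0.24858127 0.04      ]
dish [0.52448282 0.07249396 0.013     ] 0.05712711097649353 0.06441042332265709
cup [0.45155519 0.09378742 0.062     ]
[0.48029301 0.21514149 0.19464154]
```

```bash
cat >> h.py <<'E'
def disc(f,img,p,z,r,tol=22,win=.045):
    """centre of a disc of about radius r near p on plane z: fit circle to the lid's own-colour contour, in the world"""
    u,v=wpix(f,[p[0],p[1],z]);b=cv2.GaussianBlur(img,(3,3),0).astype(int)
    m=np.zeros((402,642),np.uint8);k=b.copy().astype(np.uint8)
    cv2.floodFill(k,m,(int(round(u)),int(round(v))),0,(tol,)*3,(tol,)*3,4|cv2.FLOODFILL_FIXED_RANGE|cv2.FLOODFILL_MASK_ONLY|(255<<8))
    c=max(cv2.findContours(m[1:-1,1:-1],cv2.RETR_EXTERNAL,cv2.CHAIN_APPROX_NONE)[0],key=len)[:,0,:]
    q=np.array([wat(f,*x,z)[:2] for x in c],np.float32)
    (cx,cy),R_=cv2.minEnclosingCircle(q)
    from scipy.optimize import least_squares
    s=least_squares(lambda t:np.hypot(q[:,0]-t[0],q[:,1]-t[1])-t[2],[cx,cy,r],loss="soft_l1",f_scale=.001).x
    print("enclosing",round(cx,4),round(cy,4),round(R_,4),"fit",s.round(4),len(c))
    return s
E
python3 - <<'E'
from h import *
f=wload("w3");i=cv2.imread("pics/w3.png")
disc(f,i,(.5235,.073),.015,.03)
disc(f,i,(.467,.248),.04,.03)
print(env.get_obs()["qpos"].round(2))
plan((.5235,.073,.09),np.radians(55))
E
```

```text
enclosing 0.5227 0.0759 0.0298 fit [0.523  0.0755 0.028 ] 202
enclosing 0.4784 0.2402 0.054 fit [0.4707 0.2413 0.0366] 440
[ 0.2   0.37  1.43  0.    1.34 -0.16]
tcp [0.4803 0.2151 0.1946] yaw 20.47 z [ 5.e-04  7.e-04 -1.e+00]
shift [-0.1483 -0.0093  0.1046]
rot [ 0.001 -0.    -0.603] n 3.2
rot [-0.000e+00 -1.000e-03  2.539e+00] n 13.5
```

```bash
python3 steer.py '[[-0.05,-0.003,0,0,0,-0.18],[-0.1,-0.006,0.02,0,0,-0.36],[-0.146,-0.009,0.06,0,0,-0.54],[-0.146,-0.009,0.09,0,0,-0.603],[-0.146,-0.009,0.09,0,0,-0.603],[-0.146,-0.009,0.09,0,0,-0.603],[-0.146,-0.009,0.09,0,0,-0.603]]'; python3 - <<'E'
from h import *
f=wrist("w4");i=cv2.imread("pics/w4.png")
s=disc(f,i,(.523,.0755),.015,.03)
s=disc(f,i,(.523,.0755),.015,.03,30)
plan((*s[:2],-.001),np.radians(55))
E
```

```text
time_s: 8.43
eef_pos: [0.5228, 0.0754, 0.1058]
tcp_rot: [0.943, 2.994, 0.001]
wrist_force: [0.8, -0.4, 0.5]
width: 0.085
grip_force: 0.0
enclosing 0.4673 0.0683 0.1069 fit [0.4711 0.0644 0.0761] 1222
enclosing 0.3783 0.0024 0.2173 fit [ 0.4785 -0.076   0.1711] 1715
tcp [0.5227 0.0752 0.1057] yaw 55.03 z [ 2.e-03  1.e-04 -1.e+00]
shift [-0.0503 -0.1494  0.1066]
rot [0.001 0.002 0.001] n 0.0
rot [-2.000e-03  2.000e-03 -3.141e+00] n 16.7
```

View pics/w4.png

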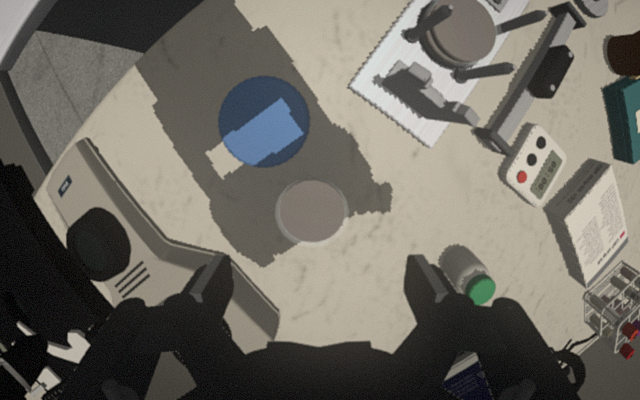

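The dish lid spans columns 274–349 and rows 177–248, centred about (311,212). The buffer bottle cap is at (481,290), near the right finger.

```bash
python3 - <<'E'
from h import *
f=wload("w4")
m=[wat(f,*p,.014) for p in((274,212),(349,212),(311,177),(311,249))]
c=np.mean(m,0);print(c,np.linalg.norm(m[0]-m[1]),np.linalg.norm(m[2]-m[3]))
print("buf",wat(f,481,290,.06),"cup",wat(f,264,121,.062))
plan((*c[:2],-.001),np.radians(55))
E
```

```text
[0.52549397 0.0680998  0.014     ] 0.06028507803228657 0.061408599824655165
buf [0.64512839 0.15114028 0.06      ] cup [0.44846278 0.08904674 0.062     ]
tcp [0.5227 0.0752 0.1057] yaw 55.03 z [ 2.e-03  1.e-04 -1.e+00]
shift [-0.0062 -0.0044  0.1067]
rot [0.001 0.002 0.001] n 0.0
rot [-2.000e-03  2.000e-03 -3.141e+00] n 16.7
```

```bash
python3 steer.py '[[-0.003,-0.002,0.03,0.001,0.002,0],[-0.006,-0.0045,0.06,0.001,0.002,0],[-0.006,-0.0045,0.085,0.001,0.002,0],[-0.006,-0.0045,0.098,0.001,0.002,0],[-0.006,-0.0045,0.104,0.001,0.002,0],[-0.006,-0.0045,0.1067,0.001,0.002,0],[-0.006,-0.0045,0.1067,0.001,0.002,0],[-0.006,-0.0045,0.1067,0.001,0.002,0]]'; python3 - <<'E'
from h import *
f=wrist("w5")
E
```

```text
time_s: 9.48
eef_pos: [0.5248, 0.0676, -0.0016]
tcp_rot: [-0.944, -2.995, -0.0]
wrist_force: [-0.2, 0.1, 0.7]
width: 0.085
grip_force: 0.0
```

View pics/w5.png

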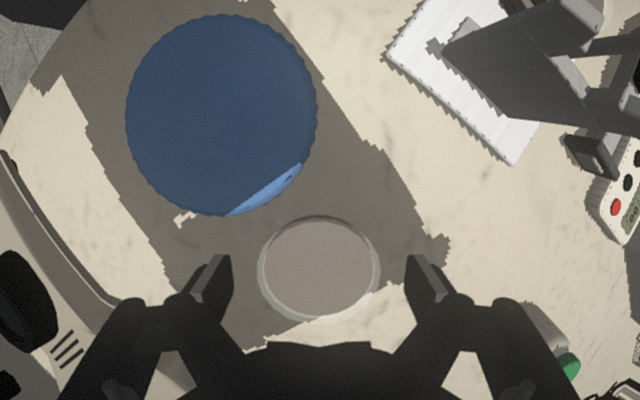

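The dish spans columns 258–380 and rows 216–321, centred about (318,268), midway between the pads at columns 222 and 416.

```bash
python3 - <<'E'
from h import *
f=wload("w5")
m=[wat(f,*p,.013) for p in((258,268),(380,268),(318,216),(318,321))]
c=np.mean(m,0);print(c,np.linalg.norm(m[0]-m[1]),np.linalg.norm(m[2]-m[3]))
plan((*c[:2],-.001))
o=env.get_obs()["eef_pos"]
Rm=R.from_rotvec(env.get_obs()["tcp_rot"]).as_matrix()
for dx in(-.011,0,.011):print(dx,wpix(f,o+Rm@[dx,.043,-.013]),wpix(f,o+Rm@[dx,-.043,-.013]))
E
python3 steer.py '[[0,0,0,0,0,0],[0,0,0,0,0,0],[0,0,0,0,0,0],[0,0,0,0,0,0],[0,0,0,0,0,0],[0,0,0,0,0,0]]' 0.0 25
```

```text
[0.52412439 0.06960941 0.013     ] 0.058109966080786384 0.05807218746940942
tcp [ 0.5247  0.0676 -0.0017] yaw 55.0 z [-1.6e-03  6.0e-04 -1.0e+00]
shift [ 0.0016  0.0013 -0.0007]
-0.011 (np.float64(400.7903418902729), np.float64(289.40554013242286)) (np.float64(231.40286558438638), np.float64(289.07104106647193))
0 (np.float64(403.40248617456285), np.float64(270.76195818512514)) (np.float64(228.68725236937308), np.float64(270.46270543719305))
0.011 (np.float64(405.9497209215874), np.float64(250.77337511847367)) (np.float64(226.0423153756485), np.float64(250.52072200763047))
time_s: 10.28
eef_pos: [0.5246, 0.0676, -0.0018]
tcp_rot: [-0.944, -2.994, 0.0]
wrist_force: [-1.6, 0.2, 6.1]
width: 0.0592
grip_force: 26.4
```

```bash
python3 steer.py '[[0,0,-0.008,0,0,0],[0,0,-0.03,0,0,0],[0,0,-0.07,0,0,0],[0,0,-0.11,0,0,0],[0,0,-0.14,0,0,0],[0,0,-0.14,0,0,0]]'; python3 - <<'E'
from h import *
wrist("w6")
plan((.4678,.2462,.125),np.radians(20.5))
E
```

```text
time_s: 11.02
eef_pos: [0.5257, 0.0675, 0.14]
tcp_rot: [0.944, 2.994, 0.001]
wrist_force: [-0.4, -0.6, -1.0]
width: 0.0591
grip_force: 27.1
tcp [0.5249 0.0675 0.1383] yaw 55.01 z [-1.1e-03  5.0e-04 -1.0e+00]
shift [0.1492 0.1136 0.0135]
rot [-0.001 -0.001  0.602] n 3.2
rot [ 1.000e-03 -1.000e-03 -2.539e+00] n 13.5
```

```bash
python3 steer.py '[[0.03,0.023,0,0,0,0.12],[0.07,0.053,0,0,0,0.28],[0.11,0.083,0,0,0,0.44],[0.14,0.106,0.008,0,0,0.57],[0.1492,0.1136,0.0135,-0.001,-0.001,0.602],[0.1492,0.1136,0.0135,-0.001,-0.001,0.602],[0.1492,0.1136,0.0135,-0.001,-0.001,0.602],[0.1492,0.1136,0.0135,-0.001,-0.001,0.602]]'; python3 - <<'E'
from h import *
wrist("w7")
plan((.4678,.2462,.0385),np.radians(20.5))
E
```

```text
time_s: 12.08
eef_pos: [0.468, 0.2455, 0.1246]
tcp_rot: [-1.791, -2.58, 0.001]
wrist_force: [-0.1, -0.4, 0.4]
width: 0.0586
grip_force: 27.2
tcp [0.468  0.2456 0.1246] yaw 20.47 z [-1.e-03  4.e-04 -1.e+00]
shift [0.0006 0.0001 0.0861]
rot [-0.001 -0.001 -0.001] n 0.0
rot [-1.000e-03  1.000e-03  3.141e+00] n 16.7
```

```bash
python3 steer.py '[[0.0006,0,0.02,0,0,0],[0.0006,0,0.033,0,0,0],[0.0006,0,0.041,0,0,0],[0.0006,0,0.047,0,0,0],[0.0006,0,0.053,0,0,0],[0.0006,0,0.053,0,0,0]]'; python3 steer.py '[[0,0,0.006,0,0,0],[0,0,0.014,0,0,0],[0,0,0.02,0,0,0],[0,0,0.026,0,0,0],[0,0,0.029,0,0,0],[0,0,0.029,0,0,0]]'
```

```text
time_s: 12.88
eef_pos: [0.4674, 0.2467, 0.0714]
tcp_rot: [-1.79, -2.58, 0.001]
wrist_force: [-0.8, -0.1, -0.7]
width: 0.0588
grip_force: 27.2
time_s: 13.62
eef_pos: [0.4674, 0.2468, 0.0424]
tcp_rot: [-1.79, -2.58, 0.001]
wrist_force: [-1.1, 0.3, 0.0]
width: 0.0587
grip_force: 27.2
```

Clean entry. Now the last 4 mm, and release.

```bash
python3 steer.py '[[0,0,0.002,0,0,0],[0,0,0.003,0,0,0],[0,0,0.004,0,0,0],[0,0,0.004,0,0,0]]'; python3 steer.py '[[0,0,0,0,0,0],[0,0,0,0,0,0],[0,0,0,0,0,0],[0,0,0,0,0,0]]' 0.075;  python3 steer.py '[[0,0,-0.01,0,0,0],[0,0,-0.03,0,0,0],[0,0,-0.07,0,0,0],[0,0,-0.12,0,0,0],[0,0,-0.15,0,0,0],[0,0,-0.15,0,0,0],[0,0,-0.15,0,0,0]]' 0.085; python3 - <<'E'
from h import *
f=wrist("w8");i=cv2.imread("pics/w8.png")
f3=wload("w3");i3=cv2.imread("pics/w3.png")
for t in(8,12,16,20):disc(f,i,(.467,.248),.055,.03,t)
print(wpix(f,[.4673,.2475,.055]),wpix(f,[.4955,.4477,.012]))
for p in((.4950,.4470),):plan((*p,.12),np.radians(20.5))
E
```

```text
time_s: 14.12
eef_pos: [0.4674, 0.2468, 0.0386]
tcp_rot: [-1.79, -2.58, 0.001]
wrist_force: [-0.1, -0.3, -0.5]
width: 0.059
grip_force: 27.2
time_s: 14.62
eef_pos: [0.4674, 0.2468, 0.0386]
tcp_rot: [-1.79, -2.581, 0.0]
wrist_force: [0.1, 0.3, 0.3]
width: 0.0751
grip_force: 0.0
time_s: 15.5
eef_pos: [0.4671, 0.2466, 0.188]
tcp_rot: [-1.789, -2.58, 0.002]
wrist_force: [-0.5, 0.3, 0.2]
width: 0.0848
grip_force: 0.0
enclosing 0.4679 0.2506 0.0297 fit [0.4671 0.2502 0.0264] 179
enclosing 0.4669 0.249 0.0306 fit [0.4663 0.2502 0.0272] 196
enclosing 0.4617 0.2411 0.0389 fit [0.4653 0.2472 0.0297] 380
enclosing 0.3498 0.1435 0.1854 fit [ 0.7955 -0.3918  0.6956] 881
(np.float64(318.19646144545663), np.float64(192.1821797441431)) (np.float64(410.9154694494357), np.float64(18.649508313725818))
tcp [0.467  0.2465 0.1876] yaw 20.51 z [-3.1e-03 -1.0e-04 -1.0e+00]
shift [0.1779 0.0966 0.0675]
rot [-0.003 -0.001  0.   ] n 0.0
rot [ 2.000e-03 -5.000e-03 -3.141e+00] n 16.7
```

```bash
python3 - <<'E'
from h import *
f=wload("w1");print("stain",wat(f,500,42,.105),"ring",wat(f,403,29,.012))
f=wload("w2");print("stain",wat(f,526,30,.105),"ring",wat(f,412,18,.012))
plan((.4945,.4465,.17),np.radians(85))
E
```

```text
stain [0.5726856 0.4531323 0.105    ] ring [0.49470862 0.44836449 0.012     ]
stain [0.56949624 0.45015521 0.105     ] ring [0.49452815 0.44513169 0.012     ]
tcp [0.467  0.2465 0.1876] yaw 20.51 z [-3.1e-03 -1.0e-04 -1.0e+00]
shift [0.1777 0.0958 0.0175]
rot [-0.002 -0.003 -1.126] n 6.0
rot [-3.000e-03  2.000e-03  2.016e+00] n 10.7
```

```bash
python3 steer.py '[[0.03,0.016,0,0,0,-0.18],[0.07,0.038,0,0,0,-0.36],[0.11,0.059,0,0,0,-0.54],[0.15,0.08,0.01,0,0,-0.72],[0.1777,0.0958,0.0175,-0.002,-0.002,-0.9],[0.1777,0.0958,0.0175,-0.002,-0.003,-1.08],[0.1777,0.0958,0.0175,-0.002,-0.003,-1.126],[0.1777,0.0958,0.0175,-0.002,-0.003,-1.126],[0.1777,0.0958,0.0175,-0.002,-0.003,-1.126]]' 0.072; python3 - <<'E'
from h import *
f=wrist("w9");t=cams.grab_frame("top");cv2.imwrite("pics/top1.png",t["pixels"][:,:,::-1])
p=wpix(f,[.4945,.4475,.012]);print(p,wpix(f,[.573,.453,.105]))
i=cv2.imread("pics/w9.png")
cv2.imwrite("pics/w9c.png",cv2.resize(i[60:340,150:550],None,fx=2,fy=2,interpolation=cv2.INTER_CUBIC))
plan((.4945,.4475,.0))
E
```

```text
time_s: 16.68
eef_pos: [0.4949, 0.4466, 0.1705]
tcp_rot: [0.138, 3.137, -0.0]
wrist_force: [0.2, 0.7, 0.7]
width: 0.0718
grip_force: 0.0
(np.float64(318.28984715263147), np.float64(184.35723939090926)) (np.float64(333.3211597287363), np.float64(304.85428250111215))
tcp [0.495  0.4466 0.1709] yaw 84.98 z [ 1.9e-03 -1.0e-04 -1.0e+00]
shift [0.0009 0.0009 0.1709]
```

View pics/w9c.png

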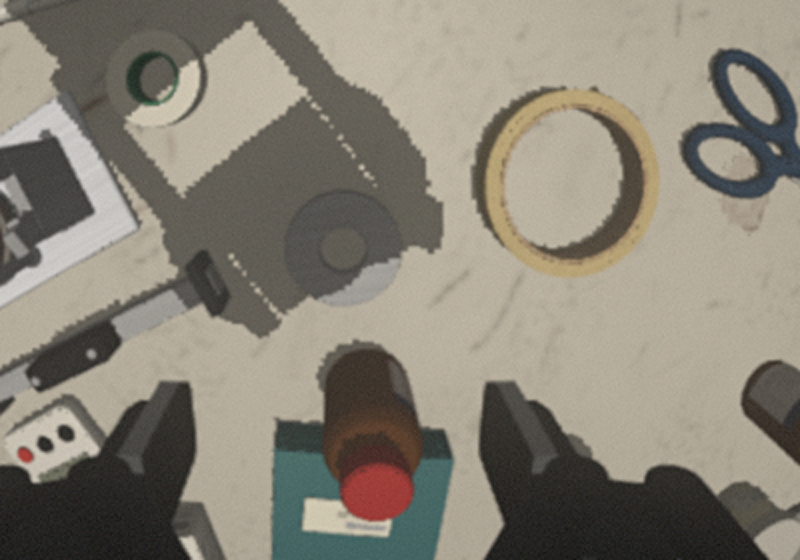

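The ring is centred at crop (343,247) and the stain bottle cap at (377,491). The nearest bar collar edge is at (230,300).

```bash
python3 - <<'E'
from h import *
f=wload("w9");g=lambda u,v,z:wat(f,150+(u+.5)/2-.5,60+(v+.5)/2-.5,z)
m=[g(*p,.012) for p in((286,247),(402,247),(343,190),(343,306))];c=np.mean(m,0)
print("ring",c,np.linalg.norm(m[0]-m[1]),np.linalg.norm(m[2]-m[3]),"cap",g(377,491,.105),"collar",g(230,300,.02))
plan((c[0],c[1],-.001),np.radians(85))
E
```

```text
ring [0.49421526 0.45076431 0.012     ] 0.05811881987682346 0.059918277152004665 cap [0.57382061 0.45699308 0.105     ] collar [0.51386822 0.39165131 0.02      ]
tcp [0.495  0.4466 0.1709] yaw 84.98 z [ 1.9e-03 -1.0e-04 -1.0e+00]
shift [0.0015 0.0041 0.1719]
rot [ 0.     0.002 -0.   ] n 0.0
rot [ 3.000e-03 -0.000e+00  3.141e+00] n 16.7
```

```bash
python3 steer.py '[[0.0017,0.0025,0.05,0,0.002,0],[0.0017,0.0025,0.09,0,0.002,0],[0.0017,0.0025,0.13,0,0.002,0],[0.0017,0.0025,0.155,0,0.002,0],[0.0017,0.0025,0.168,0,0.002,0],[0.0017,0.0025,0.1725,0,0.002,0],[0.0017,0.0025,0.1725,0,0.002,0]]'; python3 steer.py '[[0,0,0,0,0,0],[0,0,0,0,0,0],[0,0,0,0,0,0],[0,0,0,0,0,0],[0,0,0,0,0,0]]' 0 60;python3 - <<'E'
from h import *
f=wrist("w10");print(wpix(f,[*(env.get_obs()["eef_pos"][:2]),.012]))
E
```

```text
time_s: 17.65
eef_pos: [0.4943, 0.4496, -0.0006]
tcp_rot: [0.136, 3.137, 0.002]
wrist_force: [0.3, 0.6, -0.5]
width: 0.0717
grip_force: 0.0
time_s: 18.27
eef_pos: [0.4945, 0.4497, 0.0007]
tcp_rot: [0.136, 3.136, 0.003]
wrist_force: [-1.8, -2.0, 7.5]
width: 0.0571
grip_force: 62.0
(np.float64(316.22438244095645), np.float64(269.8250013251192))
```

```bash
python3 steer.py '[[0,0,-0.008,0,0,0],[0,0,-0.03,0,0,0],[0,0,-0.07,0,0,0],[0,0,-0.12,0,0,0],[0,0,-0.15,0,0,0],[0,0,-0.15,0,0,0]]'; python3 - <<'E'
from h import *
wrist("w11")
def show(n):
    f=wload(n);i=cv2.imread(f"pics/{n}.png",0)
    e=np.linalg.inv(f["T"]);Tt=None
    # rectify: sample ring-top plane in tool frame, 0.25 mm/px
    return f,i
for n in("w5","w10","w11"):
    f,i=show(n);H=np.array(cams.grab_frame("wrist")["hand_eye"]) if n=="w5" else H
    T=f["T"]@np.linalg.inv(H)   # tool pose
    s=np.arange(-40,40.01,.25)/1000
    X,Y=np.meshgrid(s,s)
    zt=(-.001-.0135) if n!="w5" else -.0155
    P=np.stack([X,Y,np.full_like(X,zt)],-1).reshape(-1,3)@T[:3,:3].T+T[:3,3]
    uv=np.array([wpix(f,p) for p in P]).astype(np.float32).reshape(*X.shape,2)
    g=cv2.remap(i,uv[...,0],uv[...,1],cv2.INTER_LINEAR);g=cv2.createCLAHE(3,(4,4)).apply(g)
    for a,b in((42,54),(108,128)):
        c=cv2.HoughCircles(cv2.GaussianBlur(g,(5,5),0),cv2.HOUGH_GRADIENT,1,20,param1=60,param2=18,minRadius=a,maxRadius=b)
        if c is not None:print(n,a,((c[0,:4]*.25)-[40,40,0]).round(1).tolist())
plan((.4673,.2475,.125),np.radians(20.5))
E
```

```text
time_s: 19.08
eef_pos: [0.4946, 0.4498, 0.1515]
tcp_rot: [0.136, 3.134, 0.006]
wrist_force: [-0.6, -0.1, -1.9]
width: 0.0564
grip_force: 64.4
w5 108 [[2.9, 1.4, 27.1], [-2.4, 1.1, 29.1], [-0.4, 6.4, 31.0], [0.9, -3.4, 29.6]]
w10 42 [[0.9, 0.6, 12.0], [6.6, 1.4, 11.2]]
w10 108 [[1.4, 1.1, 28.0]]
w11 42 [[0.9, 0.9, 12.0]]
w11 108 [[0.9, 1.6, 28.3], [3.9, -2.9, 31.0]]
tcp [0.4934 0.449  0.1476] yaw 85.03 z [-1.2e-03 -5.0e-04 -1.0e+00]
shift [ 0.0085 -0.203   0.0227]
rot [-1.000e-03 -1.000e-03  1.126e+00] n 6.0
rot [ 1.000e-03 -1.000e-03 -2.015e+00] n 10.7
```

```bash
python3 steer.py '[[0.001,-0.025,0,0,0,0.17],[0.002,-0.06,0,0,0,0.34],[0.004,-0.1,0,0,0,0.52],[0.006,-0.14,0,0,0,0.7],[0.008,-0.18,0.01,0,0,0.88],[0.0085,-0.2035,0.02,-0.001,-0.001,1.06],[0.0085,-0.2035,0.0227,-0.001,-0.001,1.126],[0.0085,-0.2035,0.0227,-0.001,-0.001,1.126],[0.0085,-0.2035,0.0227,-0.001,-0.001,1.126]]'; python3 - <<'E'
from h import *
plan((.4676,.2467,.06),np.radians(20.5))
E
```

```text
time_s: 20.3
eef_pos: [0.4675, 0.2475, 0.1253]
tcp_rot: [1.788, 2.583, 0.001]
wrist_force: [0.0, -0.0, -1.1]
width: 0.0571
grip_force: 64.5
tcp [0.4675 0.2475 0.1253] yaw 20.61 z [ 5.e-04  3.e-04 -1.e+00]
shift [-0.0008 -0.0003  0.0653]
rot [ 0.001 -0.     0.002] n 0.0
rot [ 0.00e+00  1.00e-03 -3.14e+00] n 16.7
```

```bash
python3 steer.py '[[-0.0008,-0.0003,0.02,0,0,0],[-0.0008,-0.0003,0.033,0,0,0],[-0.0008,-0.0003,0.041,0,0,0],[-0.0008,-0.0003,0.047,0,0,0],[-0.0008,-0.0003,0.053,0,0,0],[-0.0008,-0.0003,0.053,0,0,0]]'; python3 steer.py '[[0,0,0.006,0,0,0],[0,0,0.011,0,0,0],[0,0,0.014,0,0,0],[0,0,0.0155,0,0,0],[0,0,0.0155,0,0,0]]'
```

```text
time_s: 21.05
eef_pos: [0.4678, 0.2465, 0.0727]
tcp_rot: [1.79, 2.581, 0.002]
wrist_force: [0.8, 0.7, -2.6]
width: 0.0563
grip_force: 64.5
time_s: 21.68
eef_pos: [0.4679, 0.2465, 0.0573]
tcp_rot: [1.79, 2.581, 0.002]
wrist_force: [0.3, 0.2, -3.1]
width: 0.0567
grip_force: 64.5
```

```bash
python3 steer.py '[[0,0,0.001,0,0,0],[0,0,0.002,0,0,0],[0,0,0.002,0,0,0]]'; python3 steer.py '[[0,0,0.001,0,0,0],[0,0,0.001,0,0,0]]'
```

```text
time_s: 22.05
eef_pos: [0.468, 0.2466, 0.0558]
tcp_rot: [1.79, 2.58, 0.003]
wrist_force: [-1.3, -0.1, 3.8]
width: 0.057
grip_force: 65.1
time_s: 22.3
eef_pos: [0.468, 0.2466, 0.0557]
tcp_rot: [1.789, 2.58, 0.003]
wrist_force: [-4.4, -1.7, 14.0]
width: 0.0569
grip_force: 66.2
```

Resting at the expected height (about 0.0557). Release and go back to the bar.

```bash
python3 steer.py '[[0,0,-0.001,0,0,0],[0,0,-0.001,0,0,0],[0,0,-0.001,0,0,0],[0,0,-0.001,0,0,0],[0,0,-0.001,0,0,0]]' 0.075;  python3 steer.py '[[0,0,-0.01,0,0,0],[0,0,-0.03,0,0,0],[0,0,-0.07,0,0,0],[0,0,-0.12,0,0,0],[0,0,-0.13,0,0,0],[0,0,-0.13,0,0,0],[0,0,-0.13,0,0,0]]' 0.05; python3 - <<'E'
from h import *
f=wrist("w12");i=cv2.imread("pics/w12.png",0)
def hough(z,c0,rng):
    s=np.arange(-45,45.01,.25)/1000;X,Y=np.meshgrid(s,s)
    P=np.stack([X+c0[0],Y+c0[1],np.full_like(X,z)],-1).reshape(-1,3)
    uv=np.array([wpix(f,p) for p in P]).astype(np.float32).reshape(*X.shape,2)
    g=cv2.remap(i,uv[...,0],uv[...,1],cv2.INTER_LINEAR);g=cv2.createCLAHE(3,(4,4)).apply(g)
    c=cv2.HoughCircles(cv2.GaussianBlur(g,(5,5),0),cv2.HOUGH_GRADIENT,1,20,param1=60,param2=15,minRadius=rng[0],maxRadius=rng[1])
    if c is not None:print(((c[0,:4]*.25)-[45,45,0]).round(1).tolist())
hough(.067,(.4673,.2475),(44,52));hough(.067,(.4673,.2475),(112,126))
# bar grip: dark blob, top z=.047, expected near (.5328,.3039)
i=cv2.imread("pics/w12.png")
s=np.arange(-60,60.01,.5)/1000;X,Y=np.meshgrid(s,s)
P=np.stack([X+.5328,Y+.3039,np.full_like(X,.047)],-1).reshape(-1,3)
uv=np.array([wpix(f,p) for p in P]).astype(np.float32).reshape(*X.shape,2)
g=cv2.cvtColor(cv2.remap(i,uv[...,0],uv[...,1],cv2.INTER_LINEAR),cv2.COLOR_BGR2GRAY)
for t in(45,55,65):
    for c in cv2.findContours((g<t).astype(np.uint8),cv2.RETR_EXTERNAL,cv2.CHAIN_APPROX_NONE)[0]:
        if len(c)>60:
            (a,b),sz,an=cv2.minAreaRect(c);print(t,round(a*.5-60,1),round(b*.5-60,1),[round(x*.5,1) for x in sz],round(an,1))
E
```

```text
time_s: 22.92
eef_pos: [0.4679, 0.2465, 0.0553]
tcp_rot: [1.79, 2.581, 0.002]
wrist_force: [-0.4, -0.2, 0.3]
width: 0.0752
grip_force: 0.0
time_s: 23.8
eef_pos: [0.4671, 0.2463, 0.1841]
tcp_rot: [-1.79, -2.581, 0.001]
wrist_force: [0.0, 0.3, 0.3]
width: 0.0497
grip_force: 0.0
[[0.9, 2.1, 12.0], [23.4, -16.6, 12.9]]
[[2.1, -0.6, 29.1], [-2.1, 4.9, 28.6]]
65 -8.2 -4.2 [8.3, 42.7] 26.6
```

```bash
python3 - <<'E'
from h import *
f=wload("w3");g=lambda u,v,z:wat(f,180+(u+.5)/2-.5,60+(v+.5)/2-.5,z)
e=np.radians(20.5);X=np.array([np.cos(e),np.sin(e)]);Y=np.array([-X[1],X[0]]);C=np.array([.4673,.2475])
for p,z in(((448,72),.047),((447,177),.047),((434,72),.047),((460,72),.047),((433,178),.047),((458,178),.047),((425,281),.0),((448,85),.047),((446,166),.047)):
    q=g(*p,z)[:2];print(p,q.round(4),((q-C)@X).round(4),((q-C)@Y).round(4))
q=np.array([.5328,.3039])-C;print("tcp rel",q@X,q@Y)
q=np.array([.5368,.3049])-C;print("tcp rel after",q@X,q@Y)
# dark profile across the grip in w12
f=wload("w12");i=cv2.imread("pics/w12.png",0)
for y in(.01,.02,.03,.04):
    print(y,[int(i[int(round(v)),int(round(u))]) for u,v in (wpix(f,[*(C+x*X+y*Y),.047]) for x in np.arange(.06,.105,.002))])
print([int(i[int(round(v)),int(round(u))]) for u,v in (wpix(f,[*(C+.082*X+y*Y),.047]) for y in np.arange(-.01,.08,.003))])
E
```

```text
(448, 72) [0.5247 0.3292] 0.0824 0.0564
(447, 177) [0.5436 0.2821] 0.0836 0.0057
(434, 72) [0.5184 0.3264] 0.0755 0.056
(460, 72) [0.5302 0.3316] 0.0883 0.0568
(433, 178) [0.5373 0.279 ] 0.0766 0.005
(458, 178) [0.549  0.2838] 0.0892 0.0054
(425, 281) [0.5705 0.2213] 0.0875 -0.0607
(448, 85) [0.527  0.3233] 0.0825 0.0501
(446, 166) [0.541  0.2869] 0.0828 0.0111
tcp rel 0.08110372469880406 0.029889728001114488
tcp rel after 0.08520062083705712 0.02942557066532502
0.01 [199, 188, 120, 94, 81, 118, 68, 60, 64, 70, 88, 167, 157, 81, 64, 175, 195, 195, 195, 198, 198, 194, 194]
0.02 [181, 118, 103, 91, 72, 61, 60, 64, 67, 68, 66, 70, 67, 63, 81, 183, 193, 197, 197, 195, 195, 194, 194]
0.03 [189, 115, 110, 92, 81, 65, 59, 65, 69, 74, 66, 69, 69, 69, 102, 192, 198, 195, 193, 189, 190, 190, 190]
0.04 [184, 113, 111, 86, 77, 65, 62, 68, 64, 74, 72, 69, 70, 69, 70, 172, 194, 198, 195, 195, 194, 195, 190]
[180, 183, 170, 183, 181, 166, 82, 177, 109, 70, 70, 71, 67, 71, 66, 68, 66, 70, 71, 89, 182, 117, 65, 187, 169, 181, 185, 191, 175, 176]
```

```bash
python3 - <<'E'
from h import *
plan((.5328,.3039,.0155),np.radians(20.5))
E
```

```text
tcp [0.4672 0.2463 0.184 ] yaw 20.51 z [-1.e-03 -1.e-04 -1.e+00]
shift [0.0309 0.0818 0.1684]
rot [-0.001 -0.     0.   ] n 0.0
rot [ 0.000e+00 -2.000e-03 -3.141e+00] n 16.7
```

```bash
python3 steer.py '[[0.015,0.04,0,0,0,0],[0.031,0.0818,0.03,0,0,0],[0.031,0.0818,0.08,0,0,0],[0.031,0.0818,0.12,0,0,0],[0.031,0.0818,0.15,0,0,0],[0.031,0.0818,0.163,0,0,0],[0.031,0.0818,0.1675,0,0,0],[0.031,0.0818,0.1682,0,0,0],[0.031,0.0818,0.1682,0,0,0]]' 0.032; python3 steer.py '[[0,0,0,0,0,0],[0,0,0,0,0,0],[0,0,0,0,0,0],[0,0,0,0,0,0],[0,0,0,0,0,0]]' 0 70
```

```text
time_s: 24.98
eef_pos: [0.5342, 0.3044, 0.0183]
tcp_rot: [1.789, 2.58, 0.004]
wrist_force: [0.5, 0.2, 0.1]
width: 0.0321
grip_force: 0.0
time_s: 25.6
eef_pos: [0.534, 0.3044, 0.0182]
tcp_rot: [1.789, 2.58, 0.004]
wrist_force: [-1.8, -0.9, 5.6]
width: 0.0149
grip_force: 69.2
```

```bash
python3 steer.py '[[0,0,-0.008,0,0,0],[0,0,-0.03,0,0,0],[0,0,-0.07,0,0,0],[0,0,-0.12,0,0,0],[0,0,-0.16,0,0,0],[0,0,-0.16,0,0,0]]'; python3 - <<'E'
from h import *
plan((.4674,.2475,.135),np.radians(20.46))
E
```

```text
time_s: 26.35
eef_pos: [0.5344, 0.3045, 0.1803]
tcp_rot: [1.788, 2.578, 0.01]
wrist_force: [-0.5, 0.7, -3.8]
width: 0.0153
grip_force: 68.8
tcp [0.5344 0.3045 0.1803] yaw 20.52 z [ 0.0073  0.0025 -1.    ]
shift [-0.0299 -0.083   0.0446]
rot [0.008 0.    0.001] n 0.0
rot [-0.     0.012 -3.141] n 16.7
```

```bash
python3 steer.py '[[-0.01,-0.027,0,0.004,0,0],[-0.02,-0.055,0,0.008,0,0],[-0.0299,-0.083,0.02,0.008,0,0.001],[-0.0299,-0.083,0.038,0.008,0,0.001],[-0.0299,-0.083,0.0446,0.008,0,0.001],[-0.0299,-0.083,0.0446,0.008,0,0.001],[-0.0299,-0.083,0.0446,0.008,0,0.001]]'; python3 - <<'E'
from h import *
wrist("w13");plan((.4674,.2475,.0945),np.radians(20.46))
E
```

```text
time_s: 27.22
eef_pos: [0.4666, 0.2473, 0.1328]
tcp_rot: [-1.79, -2.578, 0.007]
wrist_force: [0.6, -0.8, -3.4]
width: 0.0147
grip_force: 69.3
tcp [0.4666 0.2473 0.1329] yaw 20.47 z [-0.0051 -0.002  -1.    ]
shift [-0.0001  0.001   0.0384]
rot [-0.005  0.     0.   ] n 0.0
rot [-0.    -0.009 -3.141] n 16.7
```

```bash
python3 steer.py '[[0,0.0006,0.012,-0.003,0,0],[0,0.0006,0.022,-0.003,0,0],[0,0.0006,0.03,-0.003,0,0],[0,0.0006,0.035,-0.003,0,0],[0,0.0006,0.039,-0.003,0,0],[0,0.0006,0.039,-0.003,0,0]]'; python3 steer.py '[[0,0,0.004,0,0,0],[0,0,0.008,0,0,0],[0,0,0.0105,0,0,0],[0,0,0.0105,0,0,0]]'
```

```text
time_s: 28.02
eef_pos: [0.4666, 0.2472, 0.0934]
tcp_rot: [-1.791, -2.579, 0.004]
wrist_force: [0.2, -0.0, -2.8]
width: 0.0149
grip_force: 69.4
time_s: 28.52
eef_pos: [0.4665, 0.2472, 0.0829]
tcp_rot: [-1.791, -2.579, 0.005]
wrist_force: [0.5, -0.5, -3.8]
width: 0.0149
grip_force: 69.4
```

Entering freely; lower the last ~2 mm until it rests.

```bash
python3 steer.py '[[0,0,0.001,0,0,0],[0,0,0.0015,0,0,0],[0,0,0.0015,0,0,0]]'; python3 steer.py '[[0,0,0.0007,0,0,0],[0,0,0.0012,0,0,0],[0,0,0.0012,0,0,0]]'
```

```text
time_s: 28.9
eef_pos: [0.4666, 0.2472, 0.0816]
tcp_rot: [-1.791, -2.579, 0.004]
wrist_force: [0.2, -0.6, -3.7]
width: 0.015
grip_force: 69.4
time_s: 29.28
eef_pos: [0.4667, 0.2473, 0.0811]
tcp_rot: [-1.791, -2.58, 0.003]
wrist_force: [-2.2, -0.9, 5.8]
width: 0.015
grip_force: 70.8
```

```bash
python3 steer.py '[[0,0,-0.0005,0,0,0],[0,0,-0.0005,0,0,0],[0,0,-0.0005,0,0,0],[0,0,-0.0005,0,0,0]]' 0.04; python3 steer.py '[[0,0,-0.01,0,0,0],[0,0,-0.03,0,0,0],[0,0,-0.07,0,0,0],[0,0,-0.12,0,0,0],[0,0,-0.15,0,0,0],[0,0,-0.15,0,0,0],[0,0,-0.15,0,0,0]]'; python3 - <<'E'
from h import *
f=wrist("w14");i=cv2.imread("pics/w14.png",0)
C=np.array([.4673,.2475]);e=np.radians(20.46);X=np.array([np.cos(e),np.sin(e)]);Y=np.array([-X[1],X[0]])
T=cv2.imread("pics/w1.png",0);f1=wload("w1")
# rectify both views on the bar-top plane and register
def rect(f,i,z):
    x=np.arange(-30,30.1,.5)/1000;y=np.arange(-100,100.1,.5)/1000;A,B=np.meshgrid(x,y)
    uv=np.array([wpix(f,[*(C+a*X+b*Y),z]) for a,b in zip(A.ravel(),B.ravel())]).astype(np.float32).reshape(*A.shape,2)
    return cv2.remap(i,uv[...,0],uv[...,1],cv2.INTER_LINEAR)
for z in(.086,.11):
    a,b=rect(f1,T,z),rect(f,i,z)
    (dx,dy),r=cv2.phaseCorrelate(a[90:310].astype(float),b[90:310].astype(float),cv2.createHanningWindow((121,220),cv2.CV_64F));print(z,"shift mm",dx*.5,dy*.5,r)
E
```

```text
time_s: 29.78
eef_pos: [0.4666, 0.2472, 0.0808]
tcp_rot: [-1.791, -2.579, 0.004]
wrist_force: [0.6, 0.2, 0.4]
width: 0.0401
grip_force: 0.0
time_s: 30.65
eef_pos: [0.4666, 0.2473, 0.2302]
tcp_rot: [-1.79, -2.578, 0.006]
wrist_force: [-0.2, 0.3, -0.8]
width: 0.04
grip_force: 0.0
0.086 shift mm 0.3398443825025055 0.19435178839031408 0.4826008093079174
0.11 shift mm 0.7685935632495564 0.20677665594732986 0.545834581078816
```

The bar is back within a millimetre of its starting place, at the right height, and nothing is touched. Handing in.

```bash
python3 -c "
from rig import env, cams
print(env.hand_in())"
```

```text
the job is handed in; nothing more can be done
None
```

I handed the job in at about 31 s. The loose dish and the ring are on the stack between the rods, and the bar is back down in both brackets within about 1 mm of where it started. The hand-in printed no verdict, and I used no final picture to check the bystanders.

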